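# Tare the kitchen scale and weigh an egg in its shell

## Task

Weigh the brown egg for a sponge cake: set the empty white dish gently on the middle of the scale's platter, turn the black tare knob until the zero mark of the dial card lies under the needle and let go of it, then lower the brown egg into the dish and leave it there with the scale showing its weight. Do not drop or knock the dish or the egg, do not push the scale past its 1 kg limit, and leave the other things on the table as they are.

Things in the scene. Friction and masses are not known exactly. Their poses are not given: they have to be found in the camera images.
- scale: mechanical kitchen scale in grey-green enamel, 285 (x) x 165 (y) x 46 mm housing, fixed to the table; origin under its centre, x runs from the dial (at x = -72 mm) to the round steel platter (158 mm wide, centre at x = +70 mm, top 64 mm above the table when empty)
- platter_top (a point): centre of the platter's upper face; sinks 8 mm per kg
- knob_grip (a point): on the vertical axis of the black fluted tare knob, at the height to grip it, 78 mm above the table. The knob is a cylinder of 37 mm diameter from 57 to 89 mm above the table; it stands in the middle of the ivory dial card (114 mm wide, top 51 mm above the table) and turns together with it. The needle turns between card and knob, at 53 to 54 mm
- tare_knob (a joint): angle of the tare knob and its dial card, rad, growing clockwise seen from above; at 0 the zero mark points from the knob towards the platter. Stiff enough to stay where it is left; range -1.5 to 6
- needle (a joint): angle of the red needle, rad, growing clockwise from above as the platter is loaded: 0 (pointing to the platter) when empty, one full turn (6.28) per kg. The scale is tared when it equals tare_knob
- platter (a joint): how far the platter has sunk, m: 0 empty, 0.008 at its limit of 1 kg, hard stop at 0.011
- zero_mark (a point): zero mark: the broad outer part of the blue wedge on the dial card, 52 mm from the knob's axis; from here black graduations run clockwise round the card, 20 g each (long ones 100 g)
- needle_tip (a point): point near the tip of the red needle, 52 mm from the knob's axis
- dish: round straight-sided white ceramic dish, empty, 147 mm wide over the rim, 52 mm high, wall 8 mm, inner floor 7 mm up; about 0.3 kg; origin at the centre of its underside. Can be pinched by the wall
- egg: brown egg, 44 mm wide, 57 mm long, 58 g, upright in a hole of the egg rack; origin near its middle (26.5 mm above its blunt lower end), z along its length
- egg_rack: wooden board 168 (x) x 116 (y) x 20 mm, heavy, fixed, with six 36 mm holes at x = -50, 0, 50 and y = -25, 25 mm for eggs; origin under its centre. An upright egg's middle stands about 36 mm above the table
- egg_white: white egg of the same size in another hole of the rack; stays there
- pepper_jar: small glass spice jar with blue cap, 92 mm high, behind the scale; stays
- matchbox: matchbox, 57 x 36 x 15 mm, near the front edge; stays
- teaspoon: steel teaspoon, 130 mm long, near the front edge; stays
Not all that is in view belongs to the job. Of the things shaped like the egg, the brown one is meant.

How it is judged:
By the outcome, as a careful person would: the job done as asked, in the order asked, and still so for the second after the job is handed in, with the robot touching nothing.
It also fails if it takes over 72 s, if anything falls off the work surface, if the arm or the gripper's body presses on something with over 40 N, if the wrist force passes 120 N, or if a joint passes its speed limit or range.

## Robot

A 6-joint arm with a two-finger parallel gripper is mounted at the origin on a cart in front of the work surface, level with it; the furniture and walls round the work are solid. World frame = base frame: x ahead of the robot, y to its left, z up, the work surface at z = 0. Lengths are in mm, angles in rad, forces in N, time in s.
With the tool pointing down it reaches from about 250 to 775 mm from the base axis. Payload 8.9 kg.
Tool frame: the origin (TCP) lies on the centre line of the jaws, within the pads' length; the fingertips stand 14 mm ahead of it and the grasp point (between the pads) lies 5 mm behind it; z points along the fingers, y is the line along which they close (so a half turn about z gives the same grasp; the last joint's range is limited). The gripper opens to 85 mm and grips with 20 to 120 N. Pads are 22 mm wide; open, the fingers measure 114 mm over their backs; the gripper's body (76 mm by 85 mm) begins 54 mm behind the grasp point. The pads swing forward as they close: fully open they stand 13 mm farther back than shut.
Start: joints at [-1.436, 0.291, -0.153, 1.127, 0, 1.431], TCP at [141.957, -505.442, 245.305] pointing down, gripper open.
Joint ranges: [-2.52, 2.52], [-0.91, 1.74], [-1.3, 1.37], [-1.96, 2.02], [-1.52, 1.47], [-3.14, 3.14]. Speed limits (rad/s): [2.22, 2.22, 2.79, 3.14, 3.14, 3.14].

## Interface

Orientations are given as a rotation vector (axis times angle).
In Python, from rig import bot gives the robot as it stands.
- The arm moves only by the tool carry_out, never from a script. Its argument "plan" is a list of rows, each a list of 5 numbers: the opening, from -1 (shut) to 1 (fully open), so that 0 is half open, then the shift along the tool's x, y, z in mm, then the turn about the tool's z in degrees. A call has 1 to 20 rows; each row shifts and turns the commanded pose from where the row before left it, along the tool's axes as they then stand; what a row does not reach is not made up. A row lasts 1/8 s, in which the tool goes at most 62.5 mm and 10.7 degrees, less where a joint would pass 70% of its speed; a pose out of reach is approached as far as the arm can. A call is refused whole if a number of a shift passes 62.5 or a number of a turn 10.7, either way. A call with a gripper value outside its range is refused whole. The fingers move at their own pace and stop on an object; "newtons" is the grip in N (left out, the last holds). Time passes only in rows, so rows that do not move let the fingers close. It gives the time, the measured TCP pose, the force, the opening and the grip force at its end, in the units of the state.
- bot.get_obs(): the state, without advancing time (a new reading comes with each control period).
- bot.capture(name): name is "side" or "top"; returns a dict with "image" (400x640x3 uint8, red, green, blue), "fx", "fy", "cx", "cy" (pixels), "k1" (the pictures are not rectified: a ray, as slopes to the right and down, at radius r is drawn at 1 + k1 r^2 times it, then the intrinsics apply), "position" and "orientation" of the camera in the world. Camera axes: x right, y up, looking along -z (the intrinsics and any distortion apply to the point x, -y, -z); pixel columns grow to the right and rows downward; lengths in mm; the calibration is good to about 2 mm. A picture is of the moment at which its call begins. There is no depth.
- bot.job_done(): hands the job in; it is judged then, once.
Trained networks look in the newest picture that a camera, given by its name, has taken for a name from the list of things; names that differ only in an ending like _2 or _b are one class to them, and where a whole thing is asked for, a point or a joint stands for the part that bears it (a point fixed in the world has none). Each returns a list of dicts, best first, with "p" (0 to 1); they miss things now and then, are a little off and sometimes report something else, mostly with a low value. They report only what shows in the picture. A call takes as long as a camera call. They do not tell look-alikes from the thing itself.
- bot.trace(camera, thing): "mask" (400x640 bool, what is visible of it) and "rect" ([centre column, centre row, width, height] in pixels, round what is visible of it).
The state is a dict: "time": time; "qpos": joint angles; "dq": joint speeds; "joint_efforts": joint torques, N m; "tool_pos": TCP position; "tool_rot": TCP orientation; "force": force on the tool from outside, world axes, zero at the start; "moment": the same for the moment, N m; "opening": finger opening in mm; "gripper_force": force on a finger pad.
Only numpy, scipy, OpenCV 4.12 (cv2) and the standard library are available. Lean on these libraries where they do the work, as an engineer would, in place of code of your own. Each camera call takes 0.05 s, during which the arm holds its last target. There are 200 camera calls.

## Working session

There is one attempt and no reset: what is moved stays moved. The work goes in short steps, Python scripts to look and compute and a tool call to move; the robot and the scene stay as the last step left them, time stands still between calls to the robot, and variables do not carry over. Pictures are saved under pics/ and viewed, at most 10 in all, crops included, and the job is handed in when it is done.

Besides the shell and the picture viewer there is one more tool, called after "Emit:" by a JSON object that holds its "fn" and its "kwargs". carry_out: Moves the arm, as the interface text tells. Its arguments: {"type":"object","properties":{"plan":{"type":"array","items":{"type":"array","items":{"type":"number"}}},"newtons":{"type":"number"}},"required":["plan"]}

```bash
ls; mkdir -p pics
cat > h.py <<'E'
import numpy as np, cv2
from scipy.spatial.transform import Rotation as R
from rig import bot
def cam(n):
    c=bot.capture(n); o=np.array(c["orientation"],float)
    c["R"]=R.from_rotvec(o).as_matrix() if o.shape==(3,) else (R.from_quat(o).as_matrix() if o.shape==(4,) else o)
    c["p"]=np.array(c["position"],float); return c
def px2w(c,u,v,z):
    d=np.array([(u-c["cx"])/c["fx"],(v-c["cy"])/c["fy"]]); s=d.copy()
    for _ in range(20): s=d/(1+c["k1"]*(s@s))
    r=c["R"]@np.array([s[0],-s[1],-1]); return c["p"]+r*(z-c["p"][2])/r[2]
def w2px(c,P):
    q=c["R"].T@(np.array(P,float)-c["p"]); s=np.array([q[0],-q[1]])/-q[2]
    s=s*(1+c["k1"]*(s@s)); return np.array([c["fx"]*s[0]+c["cx"],c["fy"]*s[1]+c["cy"]])
def save(c,n,crop=None,k=1):
    im=c["image"][:,:,::-1]
    if crop: a,b,w,h=crop; im=im[b:b+h,a:a+w]
    cv2.imwrite("pics/"+n,cv2.resize(im,None,fx=k,fy=k,interpolation=cv2.INTER_CUBIC))
E
python3 - <<'E'
from h import *
o=bot.get_obs(); print(o["tool_pos"],o["tool_rot"],o["opening"],o["time"])
for n in ("top","side"):
    c=cam(n); save(c,n+"0.png"); print(n,c["p"],c["orientation"],c["fx"],c["k1"])
    for t in ("scale","dish","egg","egg_rack","knob_grip","zero_mark","needle_tip","platter_top"):
        try:
            for d in bot.trace(n,t)[:3]: print(t,round(d["p"],2),np.round(d["rect"]))
        except Exception as e: print(t,e)
E
```

```text
pics
[ 141.90822732 -505.03871356  244.71958206] [-3.11090586e+00 -4.28532080e-01 -3.75050036e-05] 85.47536578402257 0.0
top [ 373.39570803   12.80945834 1288.01936566] [ 0.10911326 -0.12310947 -1.56821329] 375.0991950826085 -0.08180625263330453
scale 0.67 [325. 206.  66.  85.]
dish 0.71 [412. 226.  46.  49.]
egg 0.58 [205. 228.  17.  11.]
egg 0.47 [257. 209.  10.  12.]
egg 0.44 [219. 261.  13.  16.]
egg_rack 0.58 [219. 216.  47.  54.]
egg_rack 0.22 [412. 224.  43.  49.]
knob_grip 0.9 [328. 208.  63.  91.]
knob_grip 0.58 [414. 225.  42.  45.]
knob_grip 0.45 [221. 217.  48.  52.]
zero_mark 0.65 [332. 228.  39.  31.]
platter_top 0.61 [322. 185.  49.  43.]
side [360.17481014 870.40824507 687.92097794] [ 0.16901648 -1.37680703 -2.59936261] 362.210801617525 0.027790488332844757
scale 0.61 [327. 218.  98.  44.]
dish 0.83 [361. 178.  38.  31.]
egg 0.73 [251. 279.  19.  18.]
egg 0.72 [320. 326.  18.  24.]
egg 0.7 [313. 275.  16.  15.]
egg_rack 0.67 [308. 323.  88.  65.]
knob_grip 0.66 [328. 217.  98.  45.]
zero_mark 0.94 [352. 213.  35.  25.]
platter_top 0.57 [304. 213.  48.  29.]
```

View pics/top0.png

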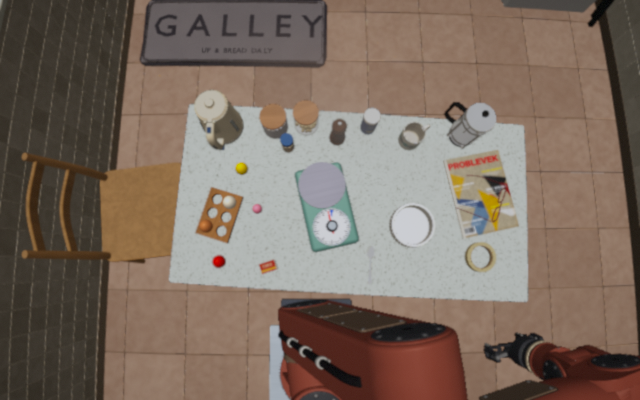

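View pics/side0.png

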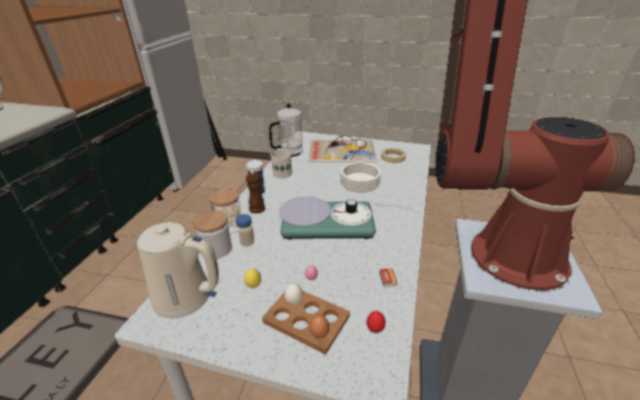

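Candidates for the brown egg (top view): brown (205,227) in the rack, white (228,202) in the rack, red (219,261), yellow (241,168) and pink (257,209). By description I choose (205,227), which is (319,326) in the side view. I'll check it in a close crop together with the dial.

Run:
```python
from h import *
c=cam("top"); im=c["image"][:,:,::-1]
a=cv2.resize(im[180:250,185:255],(400,400),interpolation=cv2.INTER_CUBIC)
b=cv2.resize(im[155:255,282:372],(360,400),interpolation=cv2.INTER_CUBIC)
cv2.imwrite("pics/crop1.png",np.hstack([a,b]))
def cen(n,t,i=0):
    d=bot.trace(n,t)[i]; ys,xs=np.nonzero(d["mask"]); return xs,ys,d
s=None
def rep(c,n,t,z,i=0):
    xs,ys,d=cen(n,t,i); m=d["mask"].astype(np.uint8)
    cnt=max(cv2.findContours(m,0,2)[0],key=cv2.contourArea)
    P=np.array([px2w(c,u,v,z)[:2] for u,v in cnt[:,0]],np.float32)
    # area-centroid of region in world
    print(n,t,np.round(d["rect"]),'minrect',cv2.minAreaRect(P),'cen',px2w(c,xs.mean(),ys.mean(),z)[:2])
rep(c,"top","dish",52); rep(c,"top","egg",40); rep(c,"top","egg_rack",20); rep(c,"top","scale",46); rep(c,"top","platter_top",64)
c=cam("side")
rep(c,"side","dish",52);rep(c,"side","egg_rack",20); rep(c,"side","scale",40);rep(c,"side","platter_top",64)
for i in range(3): rep(c,"side","egg",40,i)
```

```text
top dish [412. 225.  44.  45.] minrect ((482.2337951660156, -313.3099060058594), (151.7481231689453, 147.4380645751953), 88.42132568359375) cen [ 481.0699771  -312.75256982]
top egg [241. 170.  10.  14.] minrect ((678.71337890625, 259.9573974609375), (42.451534271240234, 38.56095504760742), 63.298885345458984) cen [678.24945955 260.1078007 ]
top egg_rack [220. 215.  49.  59.] minrect ((520.6235961914062, 335.4026184082031), (123.00965118408203, 169.79229736328125), 73.07781982421875) cen [520.25433389 332.82818583]
top scale [324. 207.  68.  86.] minrect ((553.164306640625, -25.917816162109375), (293.8924865722656, 163.08522033691406), 12.848944664001465) cen [546.44233477 -27.04463996]
top platter_top [323. 184.  48.  45.] minrect ((615.8894653320312, -11.6038818359375), (152.3118438720703, 155.73023986816406), 26.702411651611328) cen [615.03431009 -12.33610342]
side dish [361. 178.  40.  27.] minrect ((480.2572021484375, -278.56005859375), (142.30087280273438, 223.8641357421875), 5.095216751098633) cen [ 478.39424644 -272.2066494 ]
side egg_rack [308. 324.  91.  64.] minrect ((519.
[... 298 characters left out ...]
795]
side platter_top [303. 210.  53.  28.] minrect ((615.6790771484375, -10.602012634277344), (156.575439453125, 157.01812744140625), 12.09378433227539) cen [613.68290596  -5.87638054]
side egg [253. 279.  21.  18.] minrect ((673.9404296875, 271.71160888671875), (39.456932067871094, 68.10186004638672), 22.669925689697266) cen [674.29295601 273.14997881]
side egg [375. 322.  18.  21.] minrect ((363.0903015136719, 340.2350158691406), (41.07028579711914, 56.93122482299805), 4.310637474060059) cen [362.77434946 341.44108234]
side egg [322. 325.  21.  24.] minrect ((478.0758972167969, 378.9365539550781), (43.424896240234375, 59.32845687866211), 12.556782722473145) cen [478.43014848 379.84822058]
```

View pics/crop1.png

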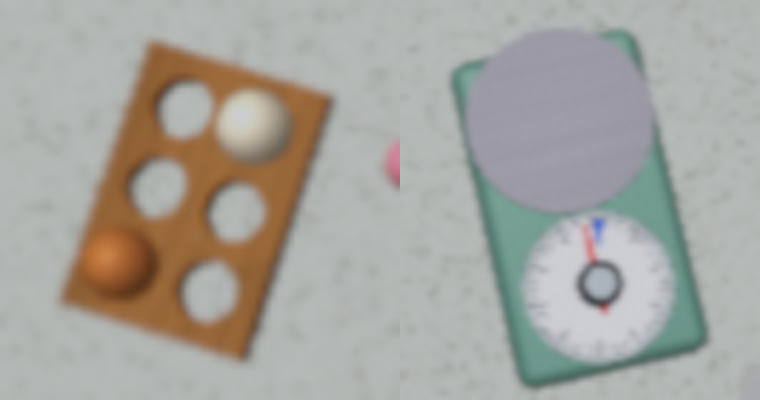

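The crop shows the brown egg in the rack's lower left hole at about (206,226), so the choice stands. On the dial, the blue zero wedge is a little clockwise of the red needle. Next I fit the positions by silhouette.

```bash
cat >> h.py <<'E'
from scipy.optimize import minimize
def cyl(x,y,z0,z1,r):
    t=np.linspace(0,2*np.pi,40); return np.array([[x+r*np.cos(a),y+r*np.sin(a),z] for z in(z0,z1) for a in t])
def box(x,y,th,l,w,z0,z1):
    return np.array([[x+np.cos(th)*a-np.sin(th)*b,y+np.sin(th)*a+np.cos(th)*b,z] for z in(z0,z1) for a in(-l/2,l/2) for b in(-w/2,w/2)])
def sil(c,P):
    px=np.array([w2px(c,p) for p in P],np.float32); h=cv2.convexHull(px)
    m=np.zeros((1600,2560),np.uint8); cv2.fillConvexPoly(m,np.int32(np.round((h+.5)*64)),255,cv2.LINE_8,4)
    return cv2.resize(m,(640,400),interpolation=cv2.INTER_AREA)/255.
def fit(obs,f,x0,step):
    def cost(x):
        s=0
        for c,m in obs:
            S=sil(c,f(x)); s+=np.abs(S-m).sum()/m.sum()
        return s
    x0=np.array(x0,float); sx=np.vstack([x0]+[x0+np.eye(len(x0))[i]*step[i] for i in range(len(x0))])
    r=minimize(cost,x0,method="Nelder-Mead",options=dict(initial_simplex=sx,xatol=.01,fatol=1e-4)); return r.x,r.fun
def near(n,t,uv):
    L=[d for d in bot.trace(n,t) if np.hypot(d["rect"][0]-uv[0],d["rect"][1]-uv[1])<14]
    return L[0]["mask"] if L else None
E
python3 - <<'E'
from h import *
C={n:cam(n) for n in("top","side")}
def go(t,f,x0,st,uvs):
    o=[(C[n],near(n,t,uvs[n])) for n in C]; 
    for k in ([0],[1],[0,1]):
        ob=[o[i] for i in k if o[i][1] is not None]
        if ob: print(t,k,np.round(fit(ob,f,x0,st),3) if 0 else [np.round(v,2) for v in fit(ob,f,x0,st)])
go("dish",lambda x:cyl(*x,0,52,73.5),[482,-313],[5,5],dict(top=(412,226),side=(361,178)))
go("egg_rack",lambda x:box(*x,168,116,0,20),[520,334,-.29],[5,5,.05],dict(top=(219,216),side=(308,323)))
def sc(x):
    cs,sn=np.cos(x[2]),np.sin(x[2])
    return np.vstack([box(*x,285,165,0,46),cyl(x[0]+70*cs,x[1]+70*sn,58,64,79)])
go("scale",sc,[553,-26,.22],[5,5,.05],dict(top=(325,206),side=(327,218)))
go("platter_top",lambda x:cyl(*x,60,64,79),[615,-12],[5,5],dict(top=(322,185),side=(303,211)))
eg=lambda x:np.vstack([cyl(*x,36+h-.1,36+h,r) for h,r in((-10,20),(0,22),(8,21),(18,16),(27,8))])
go("egg",eg,[478,376],[5,5],dict(top=(206,226),side=(321,326)))
go("pepper_jar",lambda x:cyl(*x,0,92,20),[680,100],[5,5],dict(top=(287,142),side=(245,230)))
print("knob",px2w(C["top"],332,225.75,89))
o=bot.get_obs(); print(R.from_rotvec(o["tool_rot"]).as_matrix().round(3))
E
```

```text
dish [0] [array([ 484.43, -318.49]), np.float64(0.04)]
dish [1] [array([ 483.71, -323.84]), np.float64(0.09)]
dish [0, 1] [array([ 484.02, -319.43]), np.float64(0.14)]
egg_rack [0] [array([ 5.2082e+02,  3.3742e+02, -2.9000e-01]), np.float64(0.59)]
egg_rack [1] [array([ 5.2072e+02,  3.3749e+02, -2.8000e-01]), np.float64(0.36)]
egg_rack [0, 1] [array([ 5.2093e+02,  3.3769e+02, -2.9000e-01]), np.float64(0.95)]
scale [0] [array([ 5.4763e+02, -2.6840e+01,  2.3000e-01]), np.float64(0.03)]
scale [1] [array([ 5.5409e+02, -4.5330e+01,  2.3000e-01]), np.float64(0.13)]
scale [0, 1] [array([ 5.4829e+02, -2.7640e+01,  2.3000e-01]), np.float64(0.21)]
platter_top [0] [array([616.99, -11.66]), np.float64(0.02)]
platter_top [1] [array([615.9 , -13.33]), np.float64(0.03)]
platter_top [0, 1] [array([616.29, -12.24]), np.float64(0.07)]
egg [0] [array([479.44, 376.93]), np.float64(0.1)]
egg [1] [array([480.14, 377.28]), np.float64(0.11)]
egg [0, 1] [array([479.86, 376.95]), np.float64(0.22)]
pepper_jar [0] [array([394.4 ,  12.12]), np.float64(1.58)]
pepper_jar [1] [array([ 7089.35, -7529.27]), np.float64(1.0)]
pepper_jar [0, 1] [array([ 794.36, -327.42]), np.float64(3.57)]
knob [476.50747226 -46.17274842  89.        ]
[[ 0.963  0.27  -0.   ]
 [ 0.27  -0.963  0.   ]
 [-0.    -0.    -1.   ]]
```

Emit:
{"fn": "carry_out", "kwargs": {"plan": [[0,0,0,0,7.85],[0,0,0,0,7.85],[0,38,-13,0,0],[0,38,-13,0,0],[0,38,-13,0,0],[0,38,-13,0,0],[0,38,-13,0,0],[0,38,-13,0,0],[0,38,-13,0,0],[0,38,-13,0,0],[0,38,-13,0,0],[0,0,0,30,0],[0,0,0,30,0],[0,0,0,30,0],[0,0,0,30,0],[0,0,0,20,0],[0,0,0,0,0]], "newtons": 50}}

```text
time: 4.42
tool_pos: [483.1, -387.7, 103.8]
tool_rot: [-3.139, 0.0, 0.004]
force: [-0.5, 0.4, 0.0]
opening: 42.6
gripper_force: 0.0
```

Run:
```python
from h import *
C={n:cam(n) for n in("top","side")}; save(C["side"],"s1.png",(300,80,200,150),4)
o=bot.get_obs(); print(o["time"],o["tool_pos"],R.from_rotvec(o["tool_rot"]).as_matrix().round(3),o["qpos"],o["opening"])
```

```text
4.525 [ 484.20743736 -388.76107721  105.90873994] [[ 1. -0.  0.]
 [-0. -1. -0.]
 [ 0.  0. -1.]] [-7.94163508e-01  5.72759293e-01 -9.29229343e-02  9.04630291e-01
 -3.88605069e-06  2.34764033e+00] 42.802750946461174
```

View pics/s1.png

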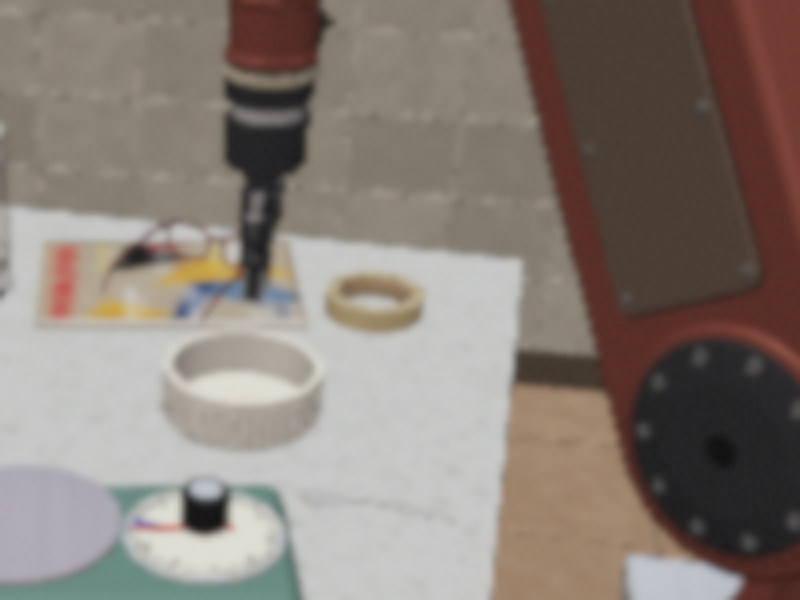

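The gripper (tip at crop (253,297)) stands over the far wall of the dish, and the tape roll and magazine are clear of it.

Emit:
{"fn": "carry_out", "kwargs": {"plan": [[0,0,0,20,0],[0,0,0,20,0],[0,0,0,20,0],[0,0,0,11,0],[0,0,0,0,0],[-0.3,0,0,0,0],[-0.5,0,0,0,0],[-0.6,0,0,0,0],[-0.7,0,0,0,0],[-0.75,0,0,0,0],[-0.8,0,0,0,0],[-0.85,0,0,0,0],[-0.9,0,0,0,0],[-1,0,0,0,0],[-1,0,0,0,0],[-1,0,0,0,0],[-1,0,0,0,0]], "newtons": 50}}

```text
time: 6.65
tool_pos: [484.1, -388.6, 34.6]
tool_rot: [3.141, -0.0, 0.0]
force: [-1.1, 1.5, 5.3]
opening: 8.8
gripper_force: 49.9
```

Run:
```python
from h import *
C={n:cam(n) for n in("top","side")}
o=bot.get_obs(); print(o["time"],o["tool_pos"],o["opening"],o["gripper_force"],o["force"])
f=lambda x:cyl(*x,0,52,73.5)
for n,uv in(("top",(412,226)),("side",(361,178))):
    m=near(n,"dish",uv)
    if m is not None: print(n,fit([(C[n],m)],f,[484,-319],[5,5]))
```

```text
6.75 [ 484.07362222 -388.63046171   34.54941896] 8.854392469133389 49.90730981924571 [-0.97640875  0.60018685  4.32979601]
top (array([ 487.12131554, -319.20737827]), np.float64(0.22209131075110455))
side (array([ 489.89599609, -323.03442383]), np.float64(0.1064475201845444))
```

Emit:
{"fn": "carry_out", "kwargs": {"plan": [[-1,0,0,-3,0],[-1,0,0,-7,0],[-1,0,0,-15,0],[-1,0,0,-20,0],[-1,0,0,-20,0],[-1,0,0,-20,0],[-1,0,0,-15,0],[-1,0,0,-7,0],[-1,0,0,-3,0],[-1,4,-9,0,0],[-1,8,-18,0,0],[-1,12,-28,0,0],[-1,14,-33,0,0],[-1,14,-33,0,0],[-1,14,-33,0,0],[-1,14,-33,0,0],[-1,14,-33,0,0],[-1,12,-28,0,0],[-1,8,-18,0,0],[-1,4,-9,0,0]]}}

```text
time: 9.35
tool_pos: [602.1, -112.1, 144.0]
tool_rot: [-3.141, -0.002, 0.001]
force: [0.5, -0.3, -4.8]
opening: 9.0
gripper_force: 50.2
```

Emit:
{"fn": "carry_out", "kwargs": {"plan": [[-1,6,-14,0,0],[-1,5,-11,0,0],[-1,3,-7,0,0],[-1,0,0,0,0],[-1,0,0,0,0]]}}

```text
time: 9.98
tool_pos: [615.9, -81.9, 144.3]
tool_rot: [3.141, -0.001, -0.0]
force: [-1.0, -0.6, -3.0]
opening: 9.1
gripper_force: 50.2
```

Run:
```python
from h import *
C={n:cam(n) for n in("top","side")}; save(C["side"],"s2.png",(250,130,160,120),5)
o=bot.get_obs(); z=o["tool_pos"][2]-34.5; print(o["time"],o["tool_pos"],o["opening"],o["gripper_force"],o["force"],o["moment"],z,o["qpos"])
f=lambda x:cyl(x[0],x[1],x[2],x[2]+52,73.5)
obs=[]
for n in C:
    e=w2px(C[n],[616,-12,z+26]); L=bot.trace(n,"dish"); print(e,[(np.round(d["rect"]),d["p"]) for d in L])
    m=near(n,"dish",e)
    if m is not None: obs.append((C[n],m)); print(n,fit([(C[n],m)],lambda x:cyl(*x,z,z+52,73.5),[616,-12],[5,5]))
print(fit(obs,f,[616,-12,z],[5,5,5]))
```

```text
10.075 [615.91781321 -81.96926676 144.31645741] 8.986606951251773 50.151476338505745 [ 0.04928319 -0.18903174 -4.0942578 ] [-0.25706032  0.02763056  0.05507213] 109.816457409028 [-2.49842638e-01  5.39682828e-01 -4.11783463e-02  9.89985798e-01
 -1.21407582e-04  2.89249541e+00]
[321.51415828 180.05762435] [(array([313., 177.,  28.,  42.]), 0.86)]
top (array([ 6.21642507e+02, -2.10303783e-01]), np.float64(1.5911560740801176))
[303.64175449 189.27864318] [(array([302., 192.,  48.,  36.]), 0.57)]
side (array([622.03963733, -16.2508918 ]), np.float64(0.14693882761437907))
(array([620.79596299,  -9.89986883, 110.17167884]), np.float64(1.7628841519415208))
```

View pics/s2.png

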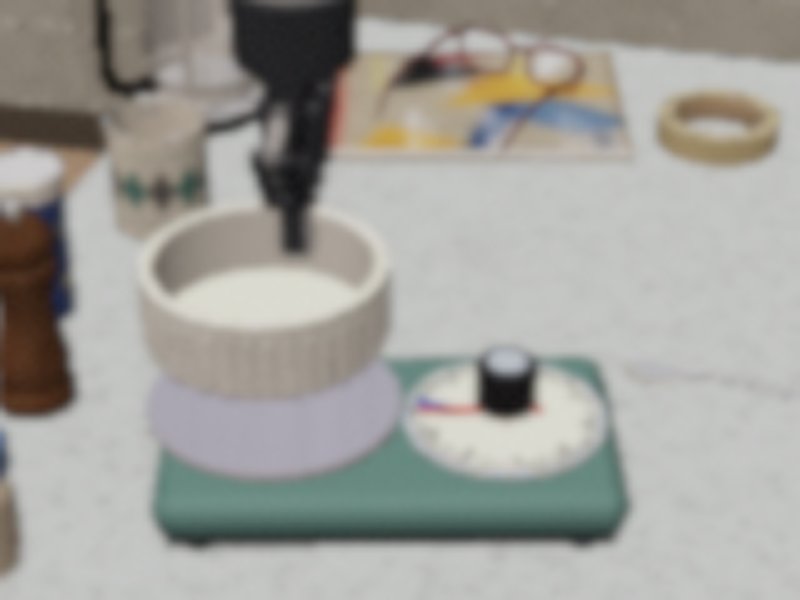

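The dish hangs level over the platter at crop (265,300), with the pad at (293,240). The cup and jars are clear. I'll check the dish's x against its left and right outline.

Run:
```python
from h import *
c=cam("side")
for X in (616,619,622):
    p=np.array([w2px(c,q) for q in cyl(X,-12.5,110,162,73.5)]); p=(p-[250,130])*5+2
    print(X,p.min(0),p.max(0))
im=cv2.resize(c["image"][130:250,250:410],None,fx=5,fy=5,interpolation=cv2.INTER_CUBIC).astype(int)
for r in (270,290,310): print(r,[list(im[r,x]) for x in (125,130,135,140,145,150,155)],[list(im[r,x]) for x in (380,385,390,395,400,405)])
```

```text
616 [142.18144627 199.97763099] [395.05105064 404.36164667]
619 [137.24603877 199.50128203] [390.0118704  403.73000312]
622 [132.31573902 199.02533975] [384.97819413 403.09906004]
270 [[np.int64(196), np.int64(197), np.int64(196)], [np.int64(196), np.int64(197), np.int64(195)], [np.int64(201), np.int64(201), np.int64(197)], [np.int64(209), np.int64(208), np.int64(201)], [np.int64(207), np.int64(205), np.int64(196)], [np.int64(182), np.int64(177), np.int64(169)], [np.int64(141), np.int64(135), np.int64(127)]] [[np.int64(206), np.int64(203), np.int64(194)], [np.int64(197), np.int64(194), np.int64(186)], [np.int64(188), np.int64(187), np.int64(181)], [np.int64(190), np.int64(191), np.int64(188)], [np.int64(194), np.int64(195), np.int64(194)], [np.int64(195), np.int64(196), np.int64(195)]]
290 [[np.int64(194), np.int64(196), np.int64(194)], [np.int64(190), np.int64(192), np.int64(189)], [np.int64(181), np.int64(181), np.int64(177)], [np.int64(180), np.int64(176), np.int64(170)], [np.int64(192), np.int64(188), np.int64(180)], [np.int64(206), np.int64(203), np.int64(194)], [np.int64(205), 
[... 230 characters left out ...]
191), np.int64(193), np.int64(191)], [np.int64(194), np.int64(195), np.int64(193)]]
310 [[np.int64(194), np.int64(196), np.int64(194)], [np.int64(193), np.int64(195), np.int64(192)], [np.int64(188), np.int64(188), np.int64(185)], [np.int64(178), np.int64(175), np.int64(169)], [np.int64(171), np.int64(165), np.int64(156)], [np.int64(171), np.int64(164), np.int64(154)], [np.int64(173), np.int64(166), np.int64(157)]] [[np.int64(132), np.int64(124), np.int64(117)], [np.int64(136), np.int64(131), np.int64(125)], [np.int64(156), np.int64(155), np.int64(151)], [np.int64(181), np.int64(181), np.int64(179)], [np.int64(193), np.int64(195), np.int64(194)], [np.int64(196), np.int64(198), np.int64(197)]]
```

Emit:
{"fn": "carry_out", "kwargs": {"plan": [[-1,-2,0,4,0],[-1,0,0,8,0],[-1,0,0,8,0],[-1,0,0,8,0],[-1,0,0,6,0],[-1,0,0,4,0],[-1,0,0,2,0],[-1,0,0,2,0],[-1,0,0,1,0],[-1,0,0,1,0],[-1,0,0,0,0],[-1,0,0,0,0]]}}

```text
time: 11.82
tool_pos: [614.1, -81.6, 100.4]
tool_rot: [3.142, -0.0, 0.0]
force: [0.1, 0.3, -3.7]
opening: 8.7
gripper_force: 50.2
```

Run:
```python
from h import *
import numpy as np
f=[]
for i in range(4): cam("top"); f.append(bot.get_obs()["force"])
o=bot.get_obs(); print(np.mean(f,0),o["tool_pos"],o["moment"])
```

```text
[-0.01948487  0.14649243 -4.17339677] [614.11559808 -81.55438825 100.36104387] [-0.26009908  0.08042948 -0.01669786]
```

Emit:
{"fn": "carry_out", "kwargs": {"plan": [[-1,0,0,0.6,0],[-1,0,0,0.6,0],[-1,0,0,0.6,0],[-1,0,0,0.6,0],[-1,0,0,0.6,0],[-1,0,0,0.6,0],[-1,0,0,0.4,0],[-1,0,0,0,0],[-1,0,0,0,0]]}}

```text
time: 13.15
tool_pos: [614.1, -81.6, 96.3]
tool_rot: [3.141, -0.0, 0.0]
force: [-0.4, -1.5, -1.5]
opening: 9.1
gripper_force: 50.3
```

Run:
```python
from h import *
f=[]
for i in range(4): c=cam("side"); f.append(bot.get_obs()["force"])
o=bot.get_obs(); print(np.mean(f,0),o["tool_pos"],o["moment"]); save(c,"s3.png",(250,130,160,120),5)
```

```text
[ 0.55732281 -1.10380576 -0.77078554] [614.12237431 -81.55144009  96.31790226] [-0.33208425 -0.05836724 -0.04131272]
```

View pics/s3.png

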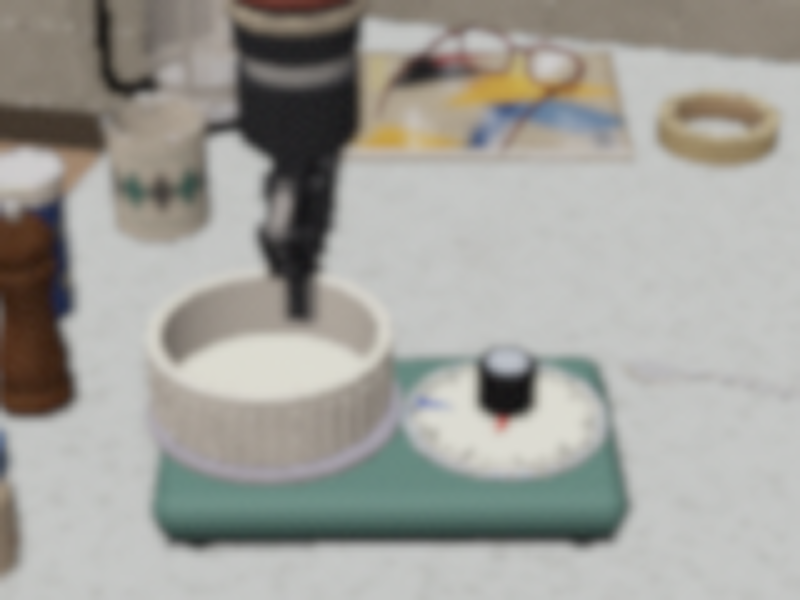

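The dish sits on the platter with an even rim of steel round it, and the needle has swung to its loaded side. I release in small steps and lift.

Emit:
{"fn": "carry_out", "kwargs": {"plan": [[-0.75,0,0,0,0],[-0.7,0,0,0,0],[-0.6,0,0,0,0],[-0.5,0,0,0,0],[-0.4,0,0,0,0],[-0.4,0,0,0,0],[-0.4,0,0,-10,0],[-0.4,0,0,-25,0],[-0.4,0,0,-35,0],[-0.4,0,0,-30,0],[-0.4,0,0,0,0],[-0.4,0,0,0,0]]}}

```text
time: 14.85
tool_pos: [613.8, -81.5, 196.1]
tool_rot: [-3.142, 0.0, 0.0]
force: [-1.1, 1.3, 0.6]
opening: 25.6
gripper_force: 0.0
```

Run:
```python
from h import *
C={n:cam(n) for n in("top","side")}
im=[]
o=bot.get_obs(); print(o["time"],o["tool_pos"],o["force"],o["qpos"])
for n in C:
    c=C[n]; print(n,[np.round(d["rect"]) for d in bot.trace(n,"dish")])
    for z in (61.5,): pass
    m=near(n,"dish",w2px(c,[616,-12,85]))
    if m is not None: print(fit([(c,m)],lambda x:cyl(*x,61.5,113.5,73.5),[616,-12],[5,5]))
# rectified dial view: 2 px/mm, knob-centred, up = +x world, right = -y
def dial(c,k,z,s=4,h=70):
    g=np.arange(-h,h,1/s); out=np.zeros((len(g),len(g),2),np.float32)
    for i,a in enumerate(-g):
        for j,b in enumerate(g): out[i,j]=w2px(c,[k[0]+a,k[1]-b,z])
    return cv2.remap(c["image"][:,:,::-1],out,None,cv2.INTER_CUBIC)
D=[dial(C[n],(478,-44),51,s=2.8) for n in C]
cv2.imwrite("pics/dial1.png",np.hstack(D))
```

```text
14.95 [613.4086312  -81.39775041 195.3309062 ] [-0.10991827 -0.716305   -0.8323066 ] [-2.50021478e-01  4.99648541e-01  3.12691469e-02  1.10417988e+00
  1.81623493e-05  2.89182238e+00]
top [array([312., 179.,  27.,  40.])]
(array([639.91278505,  20.90154219]), np.float64(1.8115148019992309))
side [array([304., 205.,  50.,  40.]), array([393., 207.,  36.,  12.])]
(array([616.89017749, -13.43057168]), np.float64(0.05017426559499253))
```

View pics/dial1.png

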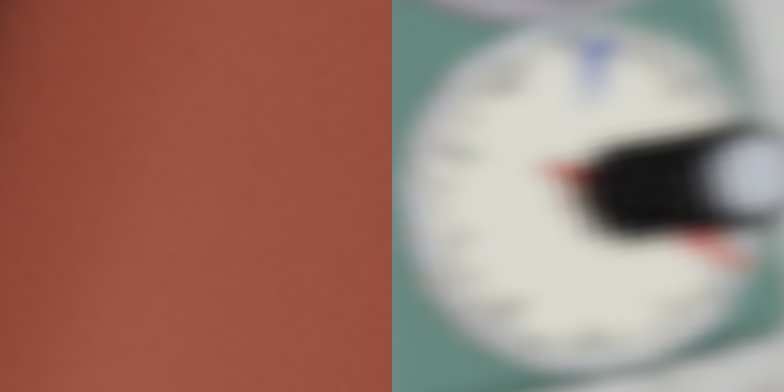

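Rectified dial from the side camera: the wedge is at (595,60), the needle's tail at (545,165) and its tip at (745,265). So the needle is about 2.27 rad and the mark about 0.3 rad, which calls for about 112° of clockwise turn. I go above the knob and pre-turn the wrist backwards.

Emit:
{"fn": "carry_out", "kwargs": {"plan": [[-0.2,-27,-7.5,0,0],[0.1,-27,-7.5,0,0],[0.3,-27,-7.5,0,0],[0.3,-27,-7.5,0,0],[0.3,-27,-7.5,0,0],[0.3,0,0,0,-10.7],[0.3,0,0,0,-10.7],[0.3,0,0,0,-10.7],[0.3,0,0,0,-10.7],[0.3,0,0,0,-10.7],[0.3,0,0,0,-10.7],[0.3,0,0,0,-10.7],[0.3,0,0,0,-10.7],[0.3,0,0,0,-10.7],[0.3,0,0,0,-10.7],[0.3,0,0,0,-10.7],[0.3,0,0,0,-10.7],[0.3,0,0,0,-10.7],[0.3,0,0,0,-10.7]], "newtons": 30}}

```text
time: 17.52
tool_pos: [478.9, -44.0, 196.1]
tool_rot: [-0.809, -3.035, 0.0]
force: [0.8, 0.6, -0.2]
opening: 55.8
gripper_force: 0.0
```

```bash
cat >> h.py <<'E'
def polar(c,k,z,r0,r1):
    """mean (red-ness, blue-ness) over radii r0..r1 by clockwise angle (deg) from world +x"""
    A=np.arange(0,360,1.); rr=np.arange(r0,r1,1.)
    m=np.array([[w2px(c,[k[0]+r*np.cos(np.radians(a)),k[1]-r*np.sin(np.radians(a)),z]) for r in rr] for a in A],np.float32)
    I=cv2.remap(c["image"].astype(np.float32),m,None,cv2.INTER_LINEAR); return A,(I[...,0]-I[...,1:].mean(-1)).mean(1),(I[...,2]-I[...,0]).mean(1)
E
python3 - <<'E'
from h import *
c=cam("side"); im=c["image"].astype(float)
o=bot.get_obs(); M=R.from_rotvec(o["tool_rot"]).as_matrix(); print(o["tool_pos"],M.round(3).tolist(),o["qpos"],o["opening"])
g=im.max(2); u,v=w2px(c,[478,-44,73]).astype(int)
W=np.zeros_like(g,bool); W[v-14:v+14,u-12:u+12]=1
dark=(g<110)&W
# include light cap: hull of dark+cap via convex hull
n,lab=cv2.connectedComponents(dark.astype(np.uint8)); k=1+np.argmax([(lab==i).sum() for i in range(1,n)])
ys,xs=np.nonzero(lab==k); print("dark",xs.min(),xs.max(),ys.min(),ys.max(),(u,v))
for kk in ((478,-44),(478,-47),(475,-44)):
    p=np.array([w2px(c,q) for q in cyl(*kk,57,89,18.5)]); print(kk,p.min(0),p.max(0))
m=near("side","platter_top",(303,213)); print([ (np.round(d["rect"]),d["p"]) for d in bot.trace("side","tare_knob")])
# card ellipse by fit: threshold the ivory card
P=np.array([w2px(c,q) for q in cyl(478,-44,51,51,57)]); print("card pred",P.min(0),P.max(0))
for r in (207,213,219): print(r,[int(x) for x in im[r,340:390,0]])
cv2.imwrite("pics/x.png",im)
E
```

```text
[478.95200371 -43.96706327 196.12338361] [[-0.872, 0.49, -0.0], [0.49, 0.872, 0.0], [0.0, -0.0, -1.0]] [-2.43724990e-01  2.43713828e-01 -3.52931133e-01  9.74469844e-01
  4.08371600e-05  2.68161725e-01] 55.460062572720915
dark 346 356 202 212 (np.int64(350), np.int64(206))
(478, -44) [344.57270585 198.8488118 ] [357.16033227 214.32140401]
(478, -47) [344.7362521  198.33432573] [357.29943449 213.76705863]
(475, -44) [345.53708484 198.95928722] [358.15067835 214.44143258]
[(array([304., 218.,  50.,  17.]), 0.72), (array([353., 213.,  41.,  27.]), 0.66)]
card pred [332.0337577  202.38178764] [369.16943728 223.47500488]
207 [209, 210, 213, 210, 189, 139, 69, 29, 18, 26, 25, 26, 22, 25, 24, 40, 92, 155, 194, 207, 210, 210, 206, 197, 188, 186, 181, 164, 134, 106, 116, 153, 181, 191, 192, 192, 191, 188, 185, 184, 187, 189, 189, 188, 188, 190, 190, 190, 190, 190]
213 [214, 215, 215, 215, 213, 204, 187, 160, 133, 120, 119, 121, 129, 144, 159, 177, 198, 210, 215, 215, 215, 215, 215, 216, 215, 212, 205, 195, 187, 183, 170, 150, 157, 181, 191, 192, 191, 191, 191, 191, 191, 191, 191, 191, 192, 194, 193, 193, 193, 194]
219 [204, 209, 209, 204, 204, 211, 215, 215, 216, 216, 216, 215, 215, 215, 215, 216, 216, 215, 215, 215, 211, 200, 189, 191, 196, 192, 182, 171, 161, 142, 116, 94, 99, 134, 169, 185, 190, 191, 191, 192, 192, 192, 190, 189, 189, 189, 190, 190, 190, 190][ WARN:0@1.041] global loadsave.cpp:1063 imwrite_ Unsupported depth image for selected encoder is fallbacked to CV_8U.
```

Emit:
{"fn": "carry_out", "kwargs": {"plan": [[0.3,0.9,-0.5,20,0],[0.3,0,0,30,0],[0.3,0,0,30,0],[0.3,0,0,20,0],[0.3,0,0,12,0],[0.3,0,0,10,0],[0.3,0,0,0,0],[0.1,0,0,0,0],[0,0,0,0,0],[-0.1,0,0,0,0],[-0.2,0,0,0,0],[-0.4,0,0,0,0],[-0.4,0,0,0,0],[-0.4,0,0,0,0]], "newtons": 30}}

```text
time: 19.42
tool_pos: [477.7, -45.4, 75.0]
tool_rot: [0.82, 3.032, -0.005]
force: [-5.8, -7.4, 9.7]
opening: 36.2
gripper_force: 28.9
```

Emit:
{"fn": "carry_out", "kwargs": {"plan": [[-0.4,0,0,0,3],[-0.4,0,0,0,6],[-0.4,0,0,0,6],[-0.4,0,0,0,6],[-0.4,0,0,0,6],[-0.4,0,0,0,6],[-0.4,0,0,0,6],[-0.4,0,0,0,6],[-0.4,0,0,0,6],[-0.4,0,0,0,6],[-0.4,0,0,0,6],[-0.4,0,0,0,6],[-0.4,0,0,0,6],[-0.4,0,0,0,6],[-0.4,0,0,0,6],[-0.4,0,0,0,6],[-0.4,0,0,0,6],[-0.4,0,0,0,3],[-0.4,0,0,0,0],[-0.4,0,0,0,0]]}}

```text
time: 21.92
tool_pos: [478.6, -45.2, 75.1]
tool_rot: [2.87, 1.27, -0.0]
force: [-1.4, -7.2, 5.5]
opening: 35.9
gripper_force: 29.3
```

Run:
```python
from h import *
c=cam("side"); o=bot.get_obs(); print(o["force"],o["moment"],o["tool_pos"],o["qpos"][5])
k=(478,-44.5)
for z,r0,r1 in((51,40,54),(53.5,30,50)):
    A,r,b=polar(c,k,z,r0,r1); i=np.argsort(-r)[:6]; j=np.argsort(-b)[:8]
    print(z,"red",A[i],r[i].round(),"blue",A[j],b[j].round())
h=70;s=2.8;g=np.arange(-h,h,1/s)
m=np.array([[w2px(c,[k[0]+a,k[1]-b,52]) for b in g] for a in -g],np.float32)
D=cv2.remap(c["image"][:,:,::-1],m,None,cv2.INTER_CUBIC)
raw=cv2.resize(c["image"][185:241,325:381,::-1],(392,392),interpolation=cv2.INTER_CUBIC)
cv2.imwrite("pics/dial2.png",np.hstack([raw,D]))
```

```text
[-2.85088041 -7.00669393  5.95265255] [-1.08581024  0.60156518  0.00596782] [478.58307747 -45.24433371  75.08662153] 2.063452126266797
51 red [115. 114. 116. 113. 117. 112.] [12. 12. 11. 11. 11. 11.] blue [78. 79. 77. 76. 80. 75. 81. 82.] [8. 8. 8. 8. 8. 7. 7. 7.]
53.5 red [118. 117. 119. 116. 120. 115.] [8. 8. 8. 7. 7. 7.] blue [78. 77. 76. 79. 75. 80. 74. 81.] [5. 5. 5. 5. 5. 5. 5. 5.]
```

View pics/dial2.png

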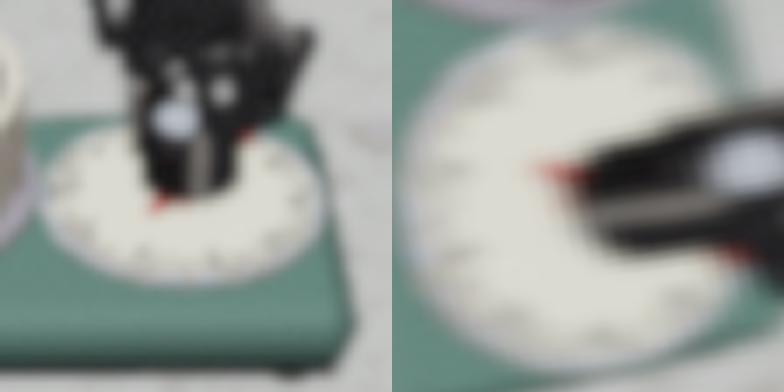

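The zero mark is now hidden behind the gripper (the needle's tail is at (160,200) and its tip at (245,135) in the left crop). I add the estimated remaining 10°, release, lift and check.

Emit:
{"fn": "carry_out", "kwargs": {"plan": [[-0.4,0,0,0,4],[-0.4,0,0,0,4],[-0.4,0,0,0,2],[-0.4,0,0,0,0],[-0.4,0,0,0,0],[0.1,0,0,0,0],[0.3,0,0,0,0],[0.3,0,0,0,0],[0.3,0,0,-15,0],[0.3,0,0,-35,0],[0.3,0,0,-40,0],[0.3,0,0,-40,0],[0.3,0,0,0,0],[0.3,0,0,0,0]]}}

```text
time: 23.72
tool_pos: [477.7, -43.8, 203.8]
tool_rot: [-2.972, -1.017, 0.001]
force: [-0.7, 0.1, -0.8]
opening: 55.4
gripper_force: 0.0
```

```bash
cat > dl.py <<'E'
from h import *
import sys
I=[]
for _ in range(4): c=cam("side"); I.append(c["image"].astype(float))
c["image"]=np.mean(I,0); o=bot.get_obs(); print(o["time"],o["tool_pos"],o["qpos"][5])
def ang(c,k):
    out=[]
    for z,ch in((53.5,1),(51,2)):
        A,*q=polar(c,k,z,46 if ch==2 else 40,55 if ch==2 else 54); s=q[ch-1]; s=s-np.median(s); i=np.argmax(np.where((A>70)&(A<190),s,-99)); w=slice(max(i-12,0),i+13); x=np.clip(s[w],0,None)
        out.append((A[i],round(float((A[w]*x).sum()/x.sum()),1),round(s[i])))
    return out
for k in((478,-44.5),(478,-41.5),(476,-44.5)): print(k,"red,blue",ang(c,k))
u,v=w2px(c,[478,-50,52]).astype(int)
a=cv2.resize(c["image"][v-18:v+18,u-24:u+24,::-1],(800,600),interpolation=cv2.INTER_CUBIC); cv2.imwrite("pics/"+sys.argv[1],a)
E
python3 dl.py dial3.png
```

```text
23.925 [477.38905538 -43.82338761 203.28627309] 2.2378231869552905
(478, -44.5) red,blue [(np.float64(116.0), 117.3, 24), (np.float64(105.0), 101.6, 23)]
(478, -41.5) red,blue [(np.float64(114.0), 115.0, 27), (np.float64(84.0), 83.7, 18)]
(476, -44.5) red,blue [(np.float64(114.0), 115.2, 22), (np.float64(103.0), 99.8, 24)][ WARN:0@1.682] global loadsave.cpp:1063 imwrite_ Unsupported depth image for selected encoder is fallbacked to CV_8U.
```

View pics/dial3.png

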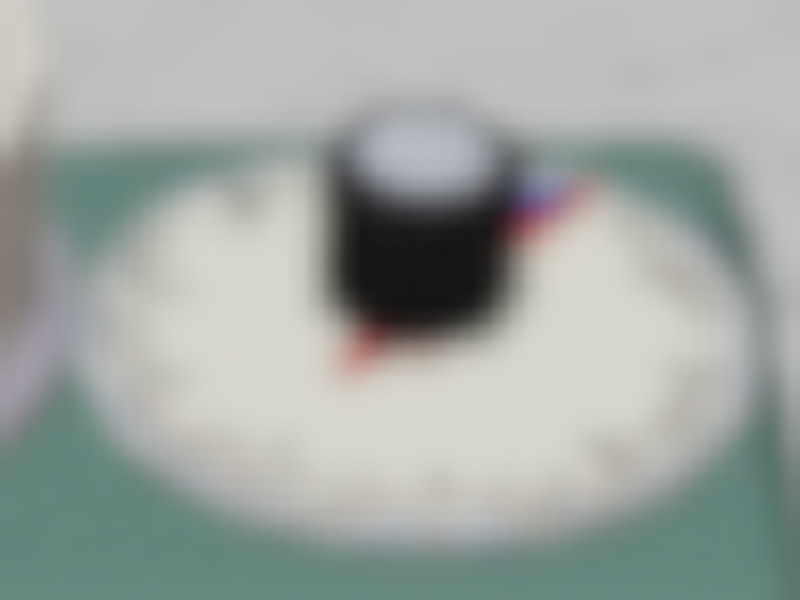

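The blue wedge's visible part is at (540,190) and the needle's tip at (585,190). The needle lies near the mark, perhaps a few degrees clockwise of it. I move the arm aside and measure without perspective from the top camera.

Emit:
{"fn": "carry_out", "kwargs": {"plan": [[0.3,12,-16,0,0],[0.3,25,-32,0,0],[0.3,31,-39,0,0],[0.3,31,-39,0,0],[0.3,31,-39,0,0],[0.3,31,-39,0,0],[0.3,16,-20,0,0],[0.3,0,0,0,0],[0.3,0,0,0,0]]}}

```text
time: 25.05
tool_pos: [480.4, 240.8, 203.8]
tool_rot: [2.972, 1.017, -0.002]
force: [0.1, -0.5, 0.4]
opening: 55.5
gripper_force: 0.0
```

```bash
cat > dt.py <<'E'
from h import *
J={}
for n in("top","side"):
    I=[]
    for _ in range(4): c=cam(n); I.append(c["image"].astype(float))
    c["image"]=np.mean(I,0); J[n]=c
o=bot.get_obs(); print(o["time"],o["tool_pos"],o["tool_rot"],o["qpos"])
for n,c in J.items():
    for k in((478,-44.5),(477,-46)):
        A,_,b=polar(c,k,51,46,55); A,r,_=polar(c,k,53.5,24,38); _,r2,_=polar(c,k,53.5,46,55)
        print(n,k,"base",np.median(b).round(),np.median(r).round())
        w=slice(84,140,4); print(" ang ",A[w].astype(int)); print(" blue",b[w].round().astype(int)); print(" red_in",r[w].round().astype(int)); print(" red_out",r2[w].round().astype(int))
        w=slice(270,330,6);print(" tail",A[w].astype(int),polar(c,k,53.5,20,26)[1][w].round().astype(int))
c=J["top"]; g=np.arange(-66,66,1/4.)
def rc(c):
    m=np.array([[w2px(c,[478+a,-44.5-b,51]) for b in g[::1]] for a in -g],np.float32); return cv2.remap(c["image"].astype(np.float32)[:,:,::-1],m,None,cv2.INTER_CUBIC)
cv2.imwrite("pics/dial4.png",cv2.resize(rc(c),(560,560)))
E
python3 dt.py
```

```text
25.45 [480.76806405 241.0896463  204.38440442] [2.97266435e+00 1.01628541e+00 1.67825977e-04] [ 3.28861311e-01  3.40974424e-01 -1.92616057e-01  1.03709900e+00
 -5.50906930e-06  2.81161397e+00]
top (478, -44.5) base 7.0 -4.0
 ang  [ 84  88  92  96 100 104 108 112 116 120 124 128 132 136]
 blue [  6   7   7   6   8  21  67  77   9 -14   1   6   7   6]
 red_in [-4 -4 -4 -4 -2  3 17 43 71 65 34 10  0 -3]
 red_out [ -4  -4  -4  -4  -5 -12 -38 -39  12  20   2  -4  -4  -4]
 tail [270 276 282 288 294 300 306 312 318 324] [-4 -3  0  9 16 18 11  2 -2 -4]
top (477, -46) base 7.0 -4.0
 ang  [ 84  88  92  96 100 104 108 112 116 120 124 128 132 136]
 blue [ 7  7  7  6  9 26 70 72  9 -9  2  7  7  7]
 red_in [-4 -4 -4 -4 -2  3 15 44 71 63 32  9  0 -3]
 red_out [ -4  -4  -4  -4  -5 -14 -41 -37   9  15   1  -4  -5  -4]
 tail [270 276 282 288 294 300 306 312 318 324] [-4 -3  1 12 25 28 19  5 -1 -4]
side (478, -44.5) base -7.0 3.0
 ang  [ 84  88  92  96 100 104 108 112 116 120 124 128 132 136]
 blue [ 11  10   8   6   8  14   7 -13 -24 -19 -13 -10 -10 -10]
 red_in [-1 -1 -1  0  1  4 11 19 22 21 16 11  8  7]
 red_out [-8 -8 -7 -5 -5 -9 -6 10 24 20 10  5  4  4]
 tail [270 276 282 288 294 300 306 312 318 324] [0 0 1 1 1 1 1 1 1 1]
side (477, -46) base -7.0 3.0
 ang  [ 84  88  92  96 100 104 108 112 116 120 124 128 132 136]
 blue [ 11  10   8   6  11  18  10 -12 -23 -18 -11  -9  -9  -9]
 red_in [-1 -1 -1  0  2  7 17 25 27 24 18 12  9  7]
 red_out [ -8  -7  -7  -5  -6 -11  -8  10  23  17   7   3   3   3]
 tail [270 276 282 288 294 300 306 312 318 324] [0 0 0 1 1 1 1 1 1 1][ WARN:0@4.721] global loadsave.cpp:1063 imwrite_ Unsupported depth image for selected encoder is fallbacked to CV_8U.
```

Run:
```python
from h import *
c=cam("top"); im=cv2.imread("pics/top0.png")[:,:,::-1].astype(float); new=c["image"].astype(float)
k=(477.5,-45)
c["image"]=im; A,_,b0=polar(c,k,51,46,55); A,r0,_=polar(c,k,53.5,24,38); sh=np.roll
w=np.r_[-20:20]; print(w); print(b0[w].round().astype(int)); print(r0[w].round().astype(int))
c["image"]=new; _,_,b=polar(c,k,51,46,55); w=np.r_[98:128]; print(w); print(b[w].round().astype(int))
```

```text
[-20 -19 -18 -17 -16 -15 -14 -13 -12 -11 -10  -9  -8  -7  -6  -5  -4  -3
  -2  -1   0   1   2   3   4   5   6   7   8   9  10  11  12  13  14  15
  16  17  18  19]
[  2  -1  -5 -10 -15 -20 -24 -28 -31 -28 -22 -15  -8   3  17  31  45  59
  71  84  97  90  82  74  66  55  44  33  25  20  15  11   9   8   7   7
   6   6   6   6]
[25 31 37 43 49 55 59 63 64 63 59 54 49 43 37 31 25 19 13  8  3  2  0 -1
 -3 -4 -5 -5 -5 -5 -4 -4 -4 -5 -5 -4 -4 -4 -4 -4]
[ 98  99 100 101 102 103 104 105 106 107 108 109 110 111 112 113 114 115
 116 117 118 119 120 121 122 123 124 125 126 127]
[  7   7   8  11  14  18  24  34  46  59  70  79  83  82  74  59  41  22
   6  -6 -12 -13 -12  -8  -4  -1   2   4   5   6]
```

View pics/dial4.png

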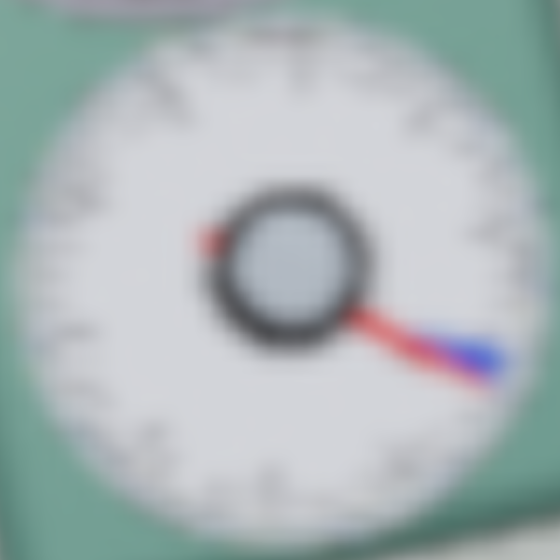

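The flattened dial shows the wedge's centre at about (490,355) and the needle just clockwise of it, at (485,378). Numerically the mark is at about 111° and the needle at about 117.5°, so the knob needs about 6.5° more clockwise. I go back, regrip and add it.

Emit:
{"fn": "carry_out", "kwargs": {"plan": [[0.3,-13,16,0,0],[0.3,-27,34,0,0],[0.3,-27,34,0,0],[0.3,-27,34,0,0],[0.3,-27,34,0,0],[0.3,-27,34,0,0],[0.3,-20,25,0,0],[0.3,-10.5,13.7,0,0],[0.3,0,0,15,0],[0.3,0,0,30,0],[0.3,0,0,30,0],[0.3,0,0,25,0],[0.3,0,0,15,0],[0.3,0,0,10,0],[0.3,0,0,4,0],[0.3,0,0,0,0]]}}

```text
time: 27.5
tool_pos: [477.4, -45.5, 75.5]
tool_rot: [2.972, 1.017, 0.0]
force: [-0.0, -0.1, -0.4]
opening: 55.3
gripper_force: 0.0
```

Emit:
{"fn": "carry_out", "kwargs": {"plan": [[0.1,0,0,0,0],[0,0,0,0,0],[-0.1,0,0,0,0],[-0.2,0,0,0,0],[-0.4,0,0,0,0],[-0.4,0,0,0,0],[-0.4,0,0,0,0],[-0.4,0,0,0,3],[-0.4,0,0,0,3],[-0.4,0,0,0,1.5],[-0.4,0,0,0,0],[-0.4,0,0,0,0],[0.1,0,0,0,0],[0.3,0,0,0,0],[0.3,0,0,0,0],[0.3,0,0,-20,0],[0.3,0,0,-40,0],[0.3,0,0,-40,0],[0.3,0,0,-30,0]]}}

```text
time: 29.88
tool_pos: [477.5, -45.4, 206.9]
tool_rot: [3.032, 0.821, 0.001]
force: [0.7, -0.2, -0.2]
opening: 55.5
gripper_force: 0.0
```

Run:
```python
from h import *
o=bot.get_obs(); print(o["time"],o["tool_pos"],R.from_rotvec(o["tool_rot"]).as_matrix().round(3).tolist(),o["qpos"])
```

```text
29.875 [477.46066983 -45.43351489 206.92439564] [[0.863, 0.504, 0.001], [0.504, -0.863, -0.0], [0.001, 0.001, -1.0]] [-2.47520791e-01  2.31219888e-01 -3.39196769e-01  9.99376477e-01
  9.53017323e-05  2.36534662e+00]
```

Emit:
{"fn": "carry_out", "kwargs": {"plan": [[0.3,14,-24,0,0],[0.3,25,-42,0,0],[0.3,27,-45,0,0],[0.3,27,-45,0,0],[0.3,27,-45,0,0],[0.3,18,-31,0,0],[0.3,8,-14,0,0],[0.3,0,0,0,0],[0.3,0,0,0,0]]}}

```text
time: 31.0
tool_pos: [479.3, 239.5, 205.2]
tool_rot: [3.032, 0.819, -0.001]
force: [-0.3, 0.2, 0.9]
opening: 55.1
gripper_force: 0.0
```

Run:
```python
from h import *
I=[]
for _ in range(4): c=cam("top"); I.append(c["image"].astype(float))
c["image"]=np.mean(I,0); o=bot.get_obs(); print(o["time"],o["tool_pos"],o["tool_rot"],o["qpos"][5])
k=(477.5,-45)
A,_,b=polar(c,k,51,46,55); A,r,_=polar(c,k,53.5,22,36); _,ro,_=polar(c,k,53.5,46,55);_,rt,_=polar(c,k,53.5,20,26)
w=np.r_[98:138:2]; print(w); print(b[w].round().astype(int)); print(r[w].round().astype(int));print(ro[w].round().astype(int));w=np.r_[280:320:3];print(w,rt[w].round().astype(int))
```

```text
31.2 [479.50121863 239.68729722 205.41816381] [3.03297874e+00 8.18598053e-01 1.69200203e-04] 2.9415410735728957
[ 98 100 102 104 106 108 110 112 114 116 118 120 122 124 126 128 130 132
 134 136]
[ 6  6  6  6  6  6  6  5  5  7 19 35 40 32 19 11  8  7  6  7]
[-2  0  2  7 15 25 37 51 64 71 71 63 49 34 21 11  5  1 -2 -3]
[ -4  -4  -4  -4  -4  -4  -2   0   5  10   5  -8 -18 -18 -12  -8  -5  -4
  -4  -4]
[280 283 286 289 292 295 298 301 304 307 310 313 316 319] [-2 -1  2  6 11 14 17 18 16 10  5  1 -1 -2]
```

```bash
cat > fitb.py <<'E'
from scipy.optimize import least_squares
from scipy.ndimage import gaussian_filter1d
import numpy as np
d0=(np.arange(-20,20),[2,-1,-5,-10,-15,-20,-24,-28,-31,-28,-22,-15,-8,3,17,31,45,59,71,84,97,90,82,74,66,55,44,33,25,20,15,11,9,8,7,7,6,6,6,6])
d1=(np.arange(98,128),[7,7,8,11,14,18,24,34,46,59,70,79,83,82,74,59,41,22,6,-6,-12,-13,-12,-8,-4,-1,2,4,5,6])
d2=(np.arange(98,138,2),[6,6,6,6,6,6,6,5,5,7,19,35,40,32,19,11,8,7,6,7])
def model(t,m,n,B,Rr,hw,nw,s):
    g=np.arange(t[0]-30,t[-1]+30,.1); box=lambda x,h:1/(1+np.exp((abs(x)-h)/.1))
    N=box(g-n,nw); y=B*box(g-m,hw)*(1-N)+Rr*N
    return 6.5+np.interp(t,g,gaussian_filter1d(y,s*10))
def run(D,x0):
    f=lambda p:np.concatenate([model(t,p[2*i],p[2*i+1],*p[2*len(D):])-y for i,(t,y) in enumerate(D)])
    r=least_squares(f,x0,x_scale=[1]*(2*len(D))+[50,50,1,1,1],loss="soft_l1",f_scale=5,diff_step=1e-3); return r.x,r.cost
if __name__=="__main__":
    best=min((run([d0,d1,d2],[1,-12,m1,118,m2,116.5,130,-60,5,2,3]) for m1 in(110,113,116) for m2 in(117,119,122)),key=lambda q:q[1])
    print(best[0].round(2),best[1])
E
python3 fitb.py
```

```text
[   0.79  -12.09  110.87  116.75  119.06  117.62  137.51 -167.02    3.06
    1.      3.53] 92.23783073626105fitb.py:8: RuntimeWarning: overflow encountered in exp
  g=np.arange(t[0]-30,t[-1]+30,.1); box=lambda x,h:1/(1+np.exp((abs(x)-h)/.1))
```

```bash
python3 -W ignore - <<'E'
from fitb import *
from h import *
I=[]
for _ in range(8): c=cam("top"); I.append(c["image"].astype(float))
c["image"]=np.mean(I,0); k=(477.5,-45); d=[]
for r0,r1 in((46,55),(40,52)):
    A,_,b=polar(c,k,51,r0,r1); w=np.arange(98,138); d.append((w,b[w]))
d2=d[0]
D=[d0,d1,d2]
def f(p):
    ms=[(p[0],p[1]),(p[2],p[4]),(p[3],p[4])]
    return np.concatenate([model(t,m,n,*p[5:])-y for (t,y),(m,n) in zip(D,ms)])
for m2 in(117,119,121):
    r=least_squares(f,[.8,-12,111,m2,117.2,137,-150,3,1,3.5],x_scale=[1]*5+[50,50,1,1,1],diff_step=1e-3); print(r.x.round(2),r.cost)
c["image"]=c["image"]; print(d[1][1][10:35:2].round())
E
```

```text
[   0.78  -12.05  110.87  118.54  117.    116.05 -133.53    3.63    1.24
    3.39] 134.84011449954284
[   0.78  -12.05  110.87  118.54  117.    116.05 -133.56    3.63    1.24
    3.39] 134.8399287279065
[   0.78  -12.05  110.87  118.54  117.    116.05 -133.53    3.63    1.24
    3.39] 134.84014551264522
[  2.  -3. -10. -16. -19. -10.   8.  18.  19.  14.  10.   8.   7.]
```

The mark is within about 1.5° (roughly 4 g) of the needle, well under the needle given the wedge's width, so I accept the tare. Now the egg: straighten the wrist and go over it.

Emit:
{"fn": "carry_out", "kwargs": {"plan": [[0.6,0,0,0,-10],[0.6,0,0,0,-10],[0.6,0,0,0,-10.2],[0.6,0,-18,0,0],[0.6,0,-30,0,0],[0.6,0,-35,0,0],[0.6,0,-30,0,0],[0.6,0,-24,0,0],[0.6,0,0,20,0],[0.6,0,0,30,0],[0.6,0,0,30,0],[0.6,0,0,20,0],[0.6,0,0,0,0],[0.6,0,0,0,0]], "newtons": 25}}

```text
time: 33.35
tool_pos: [360.0, 308.5, 106.1]
tool_rot: [-2.715, -1.58, -0.001]
force: [1.2, -0.7, -0.6]
opening: 68.3
gripper_force: 0.0
```

Run:
```python
from h import *
c=cam("side"); o=bot.get_obs(); print(o["time"],o["tool_pos"],o["tool_rot"],o["opening"],o["qpos"][5])
m=near("side","egg",(321,326))
eg=lambda x:np.vstack([cyl(*x,36+h-.1,36+h,r) for h,r in((-10,20),(0,22),(8,21),(18,16),(27,8))])
print(fit([(c,m)],eg,[478,376],[5,5]) if m is not None else None)
```

```text
33.4 [360.29862105 308.56123181 106.29402405] [-2.71476254e+00 -1.58084139e+00 -2.23043646e-03] 68.34420708759185 2.6408392038257387
(array([479.78511195, 376.01543745]), np.float64(0.10098039215686275))
```

I had the turn's sign backwards: the tool heading is now 60° and the shift went to (360,308) at a safe height, touching nothing. I correct along the present axes; this heading also suits the egg.

Emit:
{"fn": "carry_out", "kwargs": {"plan": [[0.6,15,9,0,0],[0.6,28,17,0,0],[0.6,32,19,0,0],[0.6,28,17,0,0],[0.6,15,8.2,0,0],[0.6,0,0,0,0],[0.6,0,0,0,0]]}}

```text
time: 34.33
tool_pos: [478.6, 375.9, 105.6]
tool_rot: [-2.714, -1.582, 0.001]
force: [-0.4, 0.9, 1.3]
opening: 68.2
gripper_force: 0.0
```

Run:
```python
from h import *
cam("top"); o=bot.get_obs(); print(o["time"],o["tool_pos"],R.from_rotvec(o["tool_rot"]).as_matrix().round(3).tolist(),o["opening"],o["qpos"][5],o["force"])
```

```text
34.375 [478.53051071 375.85302598 105.56610101] [[0.493, 0.87, -0.0], [0.87, -0.493, -0.0], [-0.0, -0.0, -1.0]] 68.55246651788677 2.6317206569102516 [-0.4173252   0.39064564  1.2687722 ]
```

Emit:
{"fn": "carry_out", "kwargs": {"plan": [[0.6,1.3,0.6,10,0],[0.6,0,0,20,0],[0.6,0,0,20,0],[0.6,0,0,12,0],[0.6,0,0,8,0],[0.6,0,0,0,0],[0.4,0,0,0,0],[0.25,0,0,0,0],[0.15,0,0,0,0],[0.1,0,0,0,0],[0.05,0,0,0,0],[0,0,0,0,0],[-0.05,0,0,0,0],[-0.1,0,0,0,0],[-0.15,0,0,0,0],[-0.2,0,0,0,0],[-0.2,0,0,0,0]], "newtons": 25}}

```text
time: 36.5
tool_pos: [480.8, 377.0, 35.5]
tool_rot: [2.714, 1.582, 0.001]
force: [2.4, -2.7, 2.9]
opening: 42.3
gripper_force: 25.3
```

Emit:
{"fn": "carry_out", "kwargs": {"plan": [[-0.3,0,0,-2,0],[-0.3,0,0,-5,0],[-0.3,0,0,-10,0],[-0.3,0,0,-15,0],[-0.3,0,0,-20,0],[-0.3,0,0,-25,0],[-0.3,0,0,-25,0],[-0.3,0,0,-20,0],[-0.3,0,0,-12,0],[-0.3,0,0,-5,0],[-0.3,0,0,0,0]]}}

```text
time: 37.88
tool_pos: [480.3, 377.0, 174.2]
tool_rot: [-2.714, -1.582, 0.0]
force: [0.3, 0.6, -0.2]
opening: 42.3
gripper_force: 25.5
```

Run:
```python
from h import *
c=cam("side"); o=bot.get_obs(); print(o["time"],o["tool_pos"],o["opening"],o["gripper_force"],o["force"])
e=w2px(c,[o["tool_pos"][0],o["tool_pos"][1],o["tool_pos"][2]+1]); print(e,[(np.round(d["rect"]),round(d["p"],2)) for d in bot.trace("side","egg")])
im=c["image"].astype(int); u,v=e.astype(int)
br=(im[...,0]-im[...,2]>45)&(im[...,0]>90); br[:v-40]=0; br[v+40:]=0; br[:,:u-30]=0; br[:,u+30:]=0
ys,xs=np.nonzero(br); print(len(xs),xs.min(),xs.max(),ys.min(),ys.max())
p=np.array([w2px(c,q) for q in cyl(o["tool_pos"][0],o["tool_pos"][1],o["tool_pos"][2]-26,o["tool_pos"][2]-25.9,8)]); print("bottom pred",p.max(0))
```

```text
37.925 [480.18250523 376.88287957 173.80586012] 42.31935469726566 25.508354008197784 [ 0.98443866 -0.04544545 -1.60998027]
[318.57283528 280.26068525] [(array([253., 279.,  21.,  18.]), 0.82), (array([317., 278.,  13.,  25.]), 0.73), (array([377., 323.,  18.,  22.]), 0.62)]
1255 288 347 268 319
bottom pred [322.72689913 293.0207114 ]
```

Emit:
{"fn": "carry_out", "kwargs": {"plan": [[-0.3,-6,7,0,0],[-0.3,-13.5,15.5,0,0],[-0.3,-24,27.5,0,0],[-0.3,-30,34.4,0,0],[-0.3,-30,34.4,0,0],[-0.3,-30,34.4,0,0],[-0.3,-30,34.4,0,0],[-0.3,-30,34.4,0,0],[-0.3,-30,34.4,0,0],[-0.3,-24,27.5,0,0],[-0.3,-14,15.5,0,0],[-0.3,-7,8,0,0],[-0.3,-3.4,3.8,0,0],[-0.3,0,0,0,0],[-0.3,0,0,0,0]]}}

```text
time: 39.85
tool_pos: [617.1, -12.0, 174.4]
tool_rot: [-2.713, -1.584, -0.0]
force: [0.7, 0.1, -1.3]
opening: 42.6
gripper_force: 25.5
```

Run:
```python
from h import *
F=[]
for _ in range(4):
    c=cam("side"); o=bot.get_obs(); F.append(o["force"])
print(o["time"],o["tool_pos"],o["opening"],o["gripper_force"],np.mean(F,0),o["qpos"])
print([(np.round(d["rect"]),round(d["p"],2)) for d in bot.trace("side","egg")],w2px(c,o["tool_pos"]))
m=near("side","dish",w2px(c,[616,-12,85]))
print(fit([(c,m)],lambda x:cyl(*x,61.5,113.5,73.5),[616,-12],[5,5]) if m is not None else None)
```

```text
40.05 [617.23378688 -12.39847527 174.34726904] 42.15174708166064 25.527694523334503 [ 0.11162608  0.13249001 -0.35212675] [-1.38453427e-01  5.09427560e-01 -9.45213509e-03  1.05193047e+00
  1.78564329e-05  1.94671847e+00]
[(array([375., 322.,  19.,  24.]), 0.7), (array([252., 280.,  20.,  18.]), 0.51), (array([303., 178.,  11.,  18.]), 0.49), (array([312., 275.,  19.,  18.]), 0.49)] [302.81373461 177.73792316]
(array([617.67300165, -15.5851112 ]), np.float64(0.06858196269960976))
```

Emit:
{"fn": "carry_out", "kwargs": {"plan": [[-0.3,0,0,5,0],[-0.3,0,0,12,0],[-0.3,0,0,15,0],[-0.3,0,0,15,0],[-0.3,0,0,12,0],[-0.3,0,0,8,0],[-0.3,0,0,5,0],[-0.3,0,0,3,0],[-0.3,0,0,2,0],[-0.3,0,0,1,0],[-0.3,0,0,0,0],[-0.3,0,0,0,0]]}}

```text
time: 41.65
tool_pos: [617.4, -12.9, 96.5]
tool_rot: [2.714, 1.582, 0.0]
force: [0.1, -0.3, 0.1]
opening: 42.5
gripper_force: 25.5
```

Emit:
{"fn": "carry_out", "kwargs": {"plan": [[-0.3,0,0,0.5,0],[-0.3,0,0,0.5,0],[-0.3,0,0,0.5,0],[-0.3,0,0,0.5,0],[-0.3,0,0,0,0],[-0.3,0,0,0,0]]}}

```text
time: 42.4
tool_pos: [617.3, -12.9, 94.3]
tool_rot: [2.714, 1.582, 0.0]
force: [-0.4, -0.1, 1.2]
opening: 42.4
gripper_force: 25.7
```

Run:
```python
from h import *
F=[]
for _ in range(6):
    c=cam("side"); o=bot.get_obs(); F.append(o["force"])
print(o["time"],o["tool_pos"],np.mean(F,0),np.std(F,0),o["gripper_force"])
k=(477.5,-45); A,r,_=polar(c,k,53.5,40,54); w=np.r_[100:160:4]; print(w,r[w].round())
```

```text
42.7 [617.33872577 -12.91146853  94.30098135] [-0.21500719  0.39656889  0.31818863] [0.55929613 0.61077478 0.26769215] 25.658665895462036
[100 104 108 112 116 120 124 128 132 136 140 144 148 152 156] [ -1.   1.  -1.  -6. -17. -23. -16.  -5.   1.   3.   4.   5.   6.  10.
  17.]
```

Run:
```python
from h import *
c=cam("side"); k=(477.5,-45); A,r,_=polar(c,k,53.5,40,54); w=np.r_[130:220:4]; print(w,r[w].round())
```

```text
[130 134 138 142 146 150 154 158 162 166 170 174 178 182 186 190 194 198
 202 206 210 214 218] [-2.  2.  4.  5.  6.  8. 13. 21. 28. 26. 18. 12.  8.  6.  6.  5.  5.  5.
  6.  5.  5.  5.  6.]
```

The needle shows about 128 g of load, so the egg stands on the dish floor with slight extra pressure. I ease up 0.5 mm and open slowly.

Emit:
{"fn": "carry_out", "kwargs": {"plan": [[-0.3,0,0,-0.5,0],[-0.3,0,0,0,0],[0.0,0,0,0,0],[0.01,0,0,0,0],[0.03,0,0,0,0],[0.05,0,0,0,0],[0.07,0,0,0,0],[0.09,0,0,0,0],[0.11,0,0,0,0],[0.13,0,0,0,0],[0.15,0,0,0,0],[0.18,0,0,0,0],[0.21,0,0,0,0],[0.24,0,0,0,0],[0.27,0,0,0,0],[0.3,0,0,0,0]]}}

```text
time: 44.75
tool_pos: [617.3, -12.9, 94.8]
tool_rot: [-2.714, -1.582, 0.0]
force: [-0.7, 0.3, 0.4]
opening: 55.5
gripper_force: 0.0
```

Run:
```python
from h import *
c=cam("side"); o=bot.get_obs(); print(o["time"],o["tool_pos"],o["opening"],o["gripper_force"],o["force"])
k=(477.5,-45); A,r,_=polar(c,k,53.5,40,54); w=np.r_[110:190:4]; print(w,r[w].round())
im=c["image"].astype(int); B=(im[...,0]-im[...,2]>45); B[:185]=0;B[230:]=0;B[:,:278]=0;B[:,331:]=0
ys,xs=np.nonzero(B); print(len(xs),xs.min(),xs.max(),ys.min(),ys.max(),xs.mean(),ys.mean())
```

```text
44.8 [617.31165282 -12.89284081  94.80279739] 55.31364121071931 0.0 [-0.29914921 -0.29080954  0.27318978]
[110 114 118 122 126 130 134 138 142 146 150 154 158 162 166 170 174 178
 182 186] [ -3. -11. -21. -18.  -4.  12.  26.  32.  27.  17.  10.   7.   6.   5.
   5.   5.   5.   5.   5.   5.]
153 297 308 192 207 302.5686274509804 199.1437908496732
```

The needle reads 138°, which is exactly the egg's 58 g past the tare, and the egg stands upright. I open a bit more and lift straight out.

Emit:
{"fn": "carry_out", "kwargs": {"plan": [[0.4,0,0,0,0],[0.5,0,0,0,0],[0.5,0,0,0,0],[0.5,0,0,-4,0],[0.5,0,0,-10,0],[0.5,0,0,-15,0],[0.5,0,0,-20,0],[0.5,0,0,-30,0],[0.5,0,0,-30,0],[0.5,0,0,-20,0],[0.5,0,0,0,0],[0.5,0,0,0,0],[0.5,0,0,0,0],[0.5,0,0,0,0]]}}

```text
time: 46.55
tool_pos: [617.0, -12.9, 223.1]
tool_rot: [-2.713, -1.582, 0.001]
force: [-1.4, 0.3, -0.3]
opening: 64.6
gripper_force: 0.0
```

Run:
```python
from h import *
c=cam("side"); o=bot.get_obs(); print(o["time"],o["tool_pos"],o["opening"])
k=(477.5,-45); A,r,_=polar(c,k,53.5,40,54); w=np.r_[110:190:4]; print(w,r[w].round())
im=c["image"].astype(int); B=(im[...,0]-im[...,2]>45); B[:185]=0;B[230:]=0;B[:,:278]=0;B[:,331:]=0
ys,xs=np.nonzero(B); print(len(xs),xs.min(),xs.max(),ys.min(),ys.max(),xs.mean(),ys.mean())
m=near("side","dish",w2px(c,[616,-12,85]))
print(fit([(c,m)],lambda x:cyl(*x,61.5,113.5,73.5),[616,-12],[5,5]) if m is not None else None)
A,r,b=polar(c,k,51,46,55); w=np.r_[90:130:3]; print(w,b[w].round(),[(np.round(d["rect"]),round(d["p"],2)) for d in bot.trace("side","egg")])
```

```text
46.6 [617.04569786 -12.86995483 223.21928472] 64.07352756479514
[110 114 118 122 126 130 134 138 142 146 150 154 158 162 166 170 174 178
 182 186] [ -3. -11. -20. -18.  -4.  12.  26.  33.  27.  18.  10.   7.   5.   5.
   5.   5.   5.   5.   5.   5.]
163 298 309 192 207 303.5153374233129 199.45398773006136
(array([616.88143438, -11.97281373]), np.float64(0.1926998078189466))
[ 90  93  96  99 102 105 108 111 114 117 120 123 126 129] [  9.   7.   5.   1.  -3.  -3.   2.  14.  30.  39.  32.  13.  -5. -21.] [(array([376., 322.,  18.,  27.]), 0.94), (array([306., 200.,  12.,  15.]), 0.64), (array([252., 278.,  16.,  24.]), 0.6), (array([313., 274.,  16.,  14.]), 0.59)]
```

The mark, now uncovered, centres at 117°, where the needle stood with the empty dish. I wait a moment to be sure the egg is settled.

Emit:
{"fn": "carry_out", "kwargs": {"plan": [[0.5,0,0,0,0],[0.5,0,0,0,0],[0.5,0,0,0,0],[0.5,0,0,0,0],[0.5,0,0,0,0],[0.5,0,0,0,0],[0.5,0,0,0,0],[0.5,0,0,0,0],[0.5,0,0,0,0],[0.5,0,0,0,0],[0.5,0,0,0,0],[0.5,0,0,0,0],[0.5,0,0,0,0],[0.5,0,0,0,0],[0.5,0,0,0,0],[0.5,0,0,0,0]]}}

```text
time: 48.7
tool_pos: [617.3, -12.9, 223.8]
tool_rot: [-2.714, -1.582, 0.0]
force: [0.7, 0.4, 0.2]
opening: 64.4
gripper_force: 0.0
```

Run:
```python
from h import *
k=(477.5,-45); P=[]
for _ in range(5):
    c=cam("side"); im=c["image"].astype(int); B=(im[...,0]-im[...,2]>45); B[:185]=0;B[230:]=0;B[:,:278]=0;B[:,331:]=0
    ys,xs=np.nonzero(B); P.append((len(xs),round(xs.mean(),1),round(ys.mean(),1),xs.min(),xs.max(),ys.min(),ys.max()))
A,r,_=polar(c,k,53.5,40,54); print(P[0],P[-1],A[100+np.argmax(r[100:200])])
```

```text
(162, np.float64(303.5), np.float64(199.4), np.int64(298), np.int64(309), np.int64(192), np.int64(207)) (162, np.float64(303.5), np.float64(199.4), np.int64(298), np.int64(309), np.int64(192), np.int64(207)) 138.0
```

Egg, dish and needle are at rest, so I hand the job in.

```bash
python3 -c "
from rig import bot
print(bot.job_done())"
```

```text
the job is handed in; nothing more can be done
None
```

The dish is on the platter, the scale is tared to within about 1.5° of the needle (about 4 g), and the brown egg stands in the dish with the scale reading about 58 g; the job was handed in at about 49 s and no verdict came back.

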